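# Dock the portable sphere gap and crank it to the preset mark

### The arm

A 6-joint arm with a two-finger parallel gripper is mounted at the origin on the work surface. World frame = base frame: x ahead of the robot, y to its left, z up, the work surface at z = 0. Lengths are in m, angles in rad, forces in N, time in s.
With the tool pointing down it reaches from about 0.375 to 0.975 m from the base axis. Payload 3.8 kg.
Tool frame: the origin (TCP) lies where the fingers leave the gripper's body, on its centre line; the fingertips stand 73 mm ahead of it and the grasp point (between the pads) lies 54 mm ahead of it (nose_length is the distance from the TCP to the fingertips, in m); z points along the fingers, y is the line along which they close (so a half turn about z gives the same grasp; the last joint's range is limited). The gripper opens to 85 mm and grips with 20 to 120 N. Pads are 22 mm wide; open, the fingers measure 114 mm over their backs; the gripper's body (76 mm by 85 mm) begins 54 mm behind the grasp point. The pads swing forward as they close: fully open they stand 13 mm farther back than shut.
Start: joints at [1.217, 0.264, 1.604, -0, 1.274, -0.037], TCP at [0.21, 0.641, 0.304] pointing down, gripper open.
Joint ranges: [-2.63, 2.63], [-0.94, 2.18], [0.31, 2.57], [-1.31, 4.45], [0, 2.66], [-2.55, 2.55]. Speed limits (rad/s): [2.57, 2.57, 3.14, 3.14, 3.14, 3.14].

### API

Orientations are given as a rotation vector (axis times angle).
In Python, from workcell import read_state, read_camera, calibration, finish_job, look_for, cut_out, tip_of, nose_length gives the robot as it stands.
- The arm moves only by the tool step_arm, never from a script. Its argument "targets" is a list of rows, each a list of 3 entries, a list of its own where there are three numbers: the turn, a rotation vector about the tool's x, y, z in rad, then the shift along the tool's x, y, z in mm, then the finger opening in mm, from 0 to 85.4. In form: [[[ax, ay, az], [x, y, z], grip], ...]. A call has 1 to 5 rows; each row shifts and turns the commanded pose from where the row before left it, along the tool's axes as they then stand; what a row does not reach is not made up. A row lasts 1/12 s, in which the tool goes at most 41.7 mm and 7.16 degrees, less where a joint would pass 70% of its speed; a pose out of reach is approached as far as the arm can. A call with a gripper value outside its range is refused whole. The fingers move at their own pace and stop on an object; "grip_force" is the grip in N (left out, the last holds). Time passes only in rows, so rows that do not move let the fingers close. It gives the time, the measured TCP pose, the force, the opening and the grip force at its end, in the units of the state.
- read_state(): the state, without advancing time (a new reading comes with each control period).
- read_camera(name): name is "side" or "top"; returns the picture (400x640x3 uint8, red, green, blue); there is no depth.
- calibration(name): a dict with "camera_matrix" (3x3 intrinsics, pixels), "R" (3x3) and "t" (3): a world point X has camera coordinates R X + t. Camera axes: x right, y down, z forward; pixel columns grow to the right and rows downward; lengths in m; the calibration is good to about 2 mm. A picture is of the moment at which its call begins. calibration takes no time and is no camera call.
- finish_job(): hands the job in; it is judged then, once.
Trained networks look in the newest picture that a camera, given by its name, has taken for a name from the list of things; names that differ only in an ending like _2 or _b are one class to them, and where a whole thing is asked for, a point or a joint stands for the part that bears it (a point fixed in the world has none). Each returns a list of dicts, best first, with "score" (0 to 1); they miss things now and then, are a little off and sometimes report something else, mostly with a low value. They report only what shows in the picture. A call takes as long as a camera call.
- look_for(camera, query): "extent" ([left, top, right, bottom] in pixels, round what is visible of it).
- cut_out(camera, query): "region" (400x640 bool, what is visible of it) and "extent" ([left, top, right, bottom] in pixels, round what is visible of it).
- tip_of(camera, query): "at" ([row, column] in pixels: a listed point, or the origin of a listed thing).
The state is a dict: "time": time; "q": joint angles; "joint_vel": joint speeds; "joint_torque": joint torques, N m; "tool_pos": TCP position; "tcp_rot": TCP orientation; "wrist_force": force on the tool from outside, world axes, zero at the start; "torque": the same for the moment, N m; "width": opening from 0.0 (shut) to 1.0 (fully open); "grip_force": force on a finger pad.
Only numpy, scipy, OpenCV 4.12 (cv2) and the standard library are available. Lean on these libraries where they do the work, as an engineer would, in place of code of your own. Each camera call takes 0.05 s, during which the arm holds its last target. There are 200 camera calls.

### The job

Lift the portable sphere gap by its black carrying handle, set it down flat inside the low aluminium dock (either way round) and let go of the handle. Then pinch the orange free-spinning grip of its crank and wind clockwise (seen from above), in one go without letting go of the grip, until the dark pointer of the moving ball stands level with the red mark, and release it. Do not touch the red mark, and leave the other things on the bench where they are.

Things in the scene. Friction and masses are not known exactly. Their poses are not given: they have to be found in the camera images.
- handle (a point): Middle of the black carrying handle on the loose sphere gap, a beige box 260x120x45 mm, about 0.85 kg, balanced near the handle. Level bar 100 long (y), 16 wide (x), 14 tall, a post at each end, 26 mm free below. 78 mm above the underside, midway across the width; the box's centre lies 85 mm away along +x. Axes are the box's: x along it from handle to crank, z up; point frames below share them
- crank_axis (a point): Point on the crank's vertical axis at the height of the grip's middle, 115 mm above the box's underside; (+150, +15, +37) mm from the handle point in the box's axes. The grip runs round it in a level circle of 45 mm radius. All else on the box is at least 28 mm lower than this point (crank arm top 87, handle 85, balls 77 mm above the underside)
- grip: the orange grip of the crank: an upright cylinder 22 mm in diameter and 50 mm tall, free to spin on its pin at the end of the crank arm, 45 mm from the crank's axis. Origin at its centre; z up, its x and y turn with its spin.
- pointer (a point): Tip of the dark pointer of the moving brass ball (28 mm). It slides towards the handle (-x of the box), 12 mm for each full clockwise turn of the crank, and stays where it is left (crank friction about 0.05 N m)
- mark: Red mark, a stiff little slider 6 mm wide on the box beside the pointer's path, already set; origin mid-width. At the start it lies 16 to 36 mm further along than the pointer (towards the handle, -x of the box), so 1.3 to 3 turns of the crank
- dock_in (a point): centre of the dock's inner floor: a fixed aluminium tray, inside 272 x 132 mm (long side along x), rim 6 mm thick, its top 20 mm above the bench. Origin on the inner floor, z up. The sphere gap stands in it with 6 mm of play on each side.
- plug: bystander: white turned insulating plug, 44 mm in diameter, 46 mm tall; origin at its underside
- block: bystander: grey terminal block 60 x 30 x 26 mm; origin at its underside
- driver: bystander: screwdriver with yellow handle, lying along its x; origin at its underside
- jar: bystander: jar with blue cap, 56 mm in diameter, 70 mm tall; origin at its underside
- weight: bystander: brass cylinder, 44 mm in diameter, 45 mm tall; origin at its underside
- meter: bystander: yellow hand meter 140 x 75 x 38 mm lying flat; origin at its underside
- cup: bystander: white cup, 70 mm in diameter, 80 mm tall; origin at its underside

How it is judged:
By the outcome, as a careful person would: the job done as asked, in the order asked, and still so for the second after the job is handed in, with the robot touching nothing.
It also fails if it takes over 72 s, if anything falls off the work surface, if the arm or the gripper's body presses on something with over 40 N, if the wrist force passes 120 N, or if a joint passes its speed limit or range.

## Working session

There is one attempt and no reset: what is moved stays moved. The work goes in short steps, Python scripts to look and compute and a tool call to move; the robot and the scene stay as the last step left them, time stands still between calls to the robot, and variables do not carry over. Pictures are saved under pics/ and viewed, at most 14 in all, crops included, and the job is handed in when it is done.

Besides the shell and the picture viewer there is one more tool, called after "Call:" as a command line: name --argument value ..., lists and objects as JSON in quotes. step_arm: Moves the arm, as the interface text tells. Its arguments: {"type":"object","properties":{"targets":{"type":"array","items":{"type":"array"}},"grip_force":{"type":"number"}},"required":["targets"]}

```bash
mkdir -p pics; ls; cat > h.py <<'E'
import numpy as np, cv2
from workcell import *
C={n:calibration(n) for n in("side","top")}
def proj(n,X):
    c=C[n];p=c["camera_matrix"]@(c["R"]@np.array(X,float)+c["t"]);return p[:2]/p[2]
def ray(n,rc):
    c=C[n];d=c["R"].T@np.linalg.inv(c["camera_matrix"])@np.array([rc[1],rc[0],1.]);return -c["R"].T@c["t"],d
def atz(n,rc,z):
    o,d=ray(n,rc);return o+d*(z-o[2])/d[2]
def tri(a,b):
    A=[];B=[]
    for n,rc in(("side",a),("top",b)):
        o,d=ray(n,rc);d/=np.linalg.norm(d);P=np.eye(3)-np.outer(d,d);A.append(P);B.append(P@o)
    A=np.vstack(A);B=np.hstack(B);x=np.linalg.lstsq(A,B,rcond=None)[0];return x,np.linalg.norm(A@x-B)
def save(n,f,crop=None,s=1):
    im=read_camera(n)
    if crop: l,t,r,b=crop;im=im[t:b,l:r]
    cv2.imwrite("pics/"+f,cv2.resize(im[:,:,::-1],None,fx=s,fy=s,interpolation=cv2.INTER_CUBIC))
E
python3 - <<'E'
from h import *
np.set_printoptions(precision=4,suppress=True)
s=read_state();print(s["tool_pos"],s["tcp_rot"],s["time"],nose_length)
for n in C: save(n,n+"0.png"); print(n,"cam at",-C[n]["R"].T@C[n]["t"],C[n]["camera_matrix"][0,0])
for q in["handle","crank_axis","grip","pointer","mark","dock_in"]:
    for n in C:
        print(q,n,[(np.round(d["at"],1).tolist(),round(d["score"],2)) for d in tip_of(n,q)[:3]])
E
```

```text
pics
[0.2101 0.6409 0.3025] [-0.4956 -3.1018  0.0035] 0.0 0.0726
side cam at [0.2601 0.6936 1.0411] 407.07118461232733
top cam at [0.3396 0.0077 1.2558] 411.6109282361754
handle side [([157.0, 336.4], 0.94), ([160.4, 376.8], 0.41), ([389.6, 275.6], 0.16)]
handle top [([180.4, 385.3], 0.71), ([232.1, 244.2], 0.43)]
crank_axis side [([153.1, 386.7], 0.73)]
crank_axis top [([223.0, 403.0], 0.65), ([237.9, 376.7], 0.58), ([149.6, 335.4], 0.25)]
grip side [([158.6, 377.1], 0.67)]
grip top [([218.0, 388.1], 0.51)]
pointer side [([180.7, 381.5], 0.44)]
pointer top [([236.7, 378.7], 0.5)]
mark side []
mark top []
dock_in side [([290.6, 318.2], 0.68)]
dock_in top [([230.3, 245.2], 0.96), ([241.6, 320.7], 0.35)]
```

View pics/top0.png

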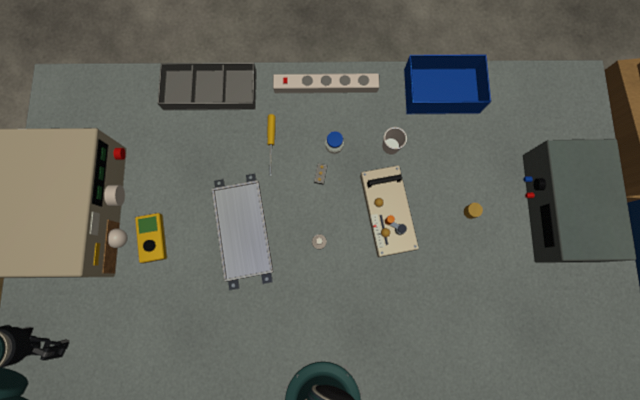

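View pics/side0.png

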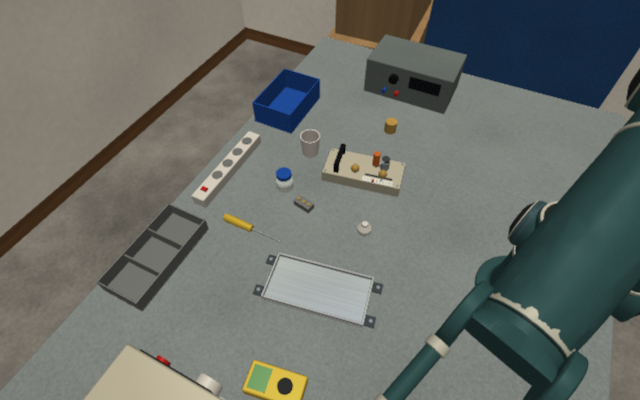

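The top view shows the box with its handle at about (col 385, row 181) and its crank end near (398, 235). The dock is at about (242, 231) and runs nearly parallel to the box. In the side view the handle is at (338, 158), the grip at (377, 158) and the dock at (318, 290).

```bash
python3 - <<'E'
from h import *
import numpy as np
a=read_camera("top");b=read_camera("side")
t=cv2.resize(a[155:265,350:425],None,fx=5,fy=5,interpolation=cv2.INTER_CUBIC)
u=cv2.resize(b[140:200,315:412],None,fx=4,fy=4,interpolation=cv2.INTER_CUBIC)
o=np.zeros((550,770,3),np.uint8);o[:550,:375]=t;o[:240,380:768]=u
cv2.imwrite("pics/c1.png",o[:,:,::-1])
for n in C:
    for q in["handle","dock_in"]:
        for d in cut_out(n,q)[:2]:
            m=d["region"].astype(np.uint8);print(n,q,round(d["score"],2),d["extent"],m.sum())
            r=cv2.minAreaRect(cv2.findNonZero(m));print(np.round(cv2.boxPoints(r),1).tolist())
        np.save(f"{n}_{q}.npy",cut_out(n,q)[0]["region"])
for q in ["handle","crank_axis","grip"]:
    print(q)
print(tri([157,336.4],[180.4,385.3]),tri([158.6,377.1],[218,388.1]),tri([153.1,386.7],[223,403]))
print(atz("top",[230.3,245.2],.003),tri([290.6,318.2],[230.3,245.2]))
E
```

```text
side handle 0.91 [320.4, 140.5, 405.4, 198.7] 2791
[[319.70001220703125, 179.8000030517578], [329.1000061035156, 139.6999969482422], [406.3999938964844, 157.89999389648438], [397.0, 197.89999389648438]]
side dock_in 0.9 [251.4, 255.6, 383.9, 330.1] 5649
[[250.89999389648438, 296.8999938964844], [264.8999938964844, 246.89999389648438], [386.1000061035156, 280.79998779296875], [372.1000061035156, 330.79998779296875]]
top handle 0.89 [361.3, 170.1, 418.3, 258.1] 3616
[[358.29998779296875, 172.39999389648438], [399.70001220703125, 163.10000610351562], [418.8999938964844, 249.1999969482422], [377.6000061035156, 258.5]]
top dock_in 0.75 [210.9, 176.4, 275.8, 287.8] 4782
[[209.8000030517578, 180.6999969482422], [258.29998779296875, 173.5], [274.3999938964844, 282.29998779296875], [225.89999389648438, 289.5]]
top dock_in 0.19 [132.5, 212.1, 167.3, 265.1] 1337
[[134.60000610351562, 214.60000610351562], [163.3000030517578, 212.39999389648438], [167.10000610351562, 261.29998779296875], [138.3000030517578, 263.5]]
handle
crank_axis
grip
(array([ 0.63142688, -0.19422567,  0.05334656]), np.float64(0.007938031203746301)) (array([ 0.49935928, -0.1881621 ,  0.11635554]), np.float64(0.004825338123465016)) (array([ 0.48411314, -0.230554  ,  0.11005636]), np.float64(0.007122617075751164))
[0.48534195 0.23043158 0.003     ] (array([ 0.48952805,  0.23553555, -0.02469889]), np.float64(0.0013730356690368627))
```

View pics/c1.png

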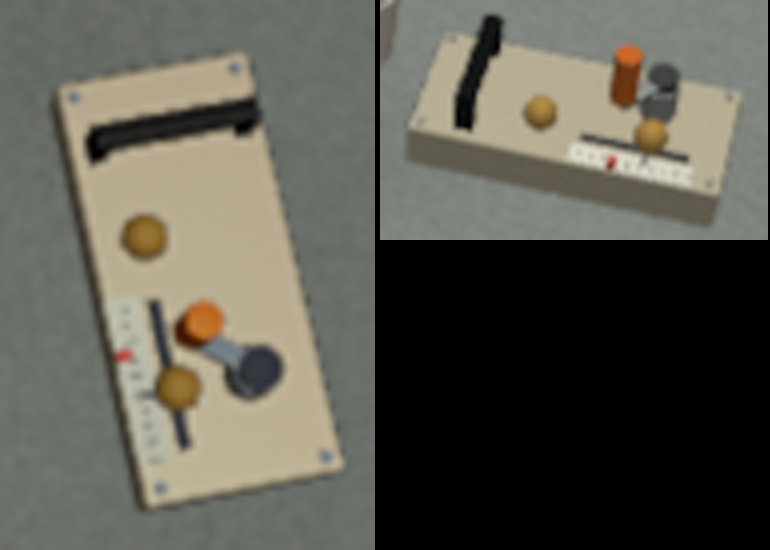

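The crop shows the box's top corners clearly. The red mark is at crop (123, 355) and the pointer at (145, 394), which puts them roughly 26 mm apart. Next I'll fit the poses.

```bash
cat >> h.py <<'E'
from scipy.optimize import least_squares
def rz(a): return np.array([[np.cos(a),-np.sin(a),0],[np.sin(a),np.cos(a),0],[0,0,1]])
def planar(obs,p0):  # obs: (cam,(col,row),body pt m)
    f=lambda p:np.concatenate([proj(n,rz(p[2])@np.array(X)+[p[0],p[1],0])-uv for n,uv,X in obs])
    r=least_squares(f,p0,loss="soft_l1");return r.x,r.fun.reshape(-1,2)
E
python3 - <<'E'
from h import *
np.set_printoptions(precision=4,suppress=True)
t=lambda c,r:np.array([(c+.5)/5-.5+350,(r+.5)/5-.5+155])
s=lambda c,r:np.array([(c-379.5)/4-.5+315,(r+.5)/4-.5+140])
# origin = under handle; box centre +85 x
X0,X1,Y,Z=-.045,.215,.06,.045
c=[(X0,-Y,Z),(X0,Y,Z),(X1,Y,Z),(X1,-Y,Z)]
obs=[("top",t(*a),b) for a,b in zip([(58,90),(247,53),(343,467),(140,503)],c)]
obs+=[("side",s(*a),b) for a,b in zip([(409,130),(447,36),(741,93),(717,193)],c)]
p,r=planar(obs,[.65,-.17,3.0]);print("box",p);print(r)
for h in((0,0,.085),(.15,.015,.14)):
  for n in C: print(h,n,proj(n,rz(p[2])@np.array(h)+[p[0],p[1],0]))
st=read_state();R=cv2.Rodrigues(np.array(st["tcp_rot"]))[0];print(R)
# dock guess overlay picture
o=np.zeros((600,800,3),np.uint8)
P=[.487,.232,0.12]
ci=[(-.136,-.066,.003),(.136,-.066,.003),(.136,.066,.003),(-.136,.066,.003)]
ims=[]
for n,(l,tp,rr,b),sc in(("top",(205,168,285,293),4.5),("side",(250,248,388,335),3.3)):
    im=cv2.resize(read_camera(n)[tp:b,l:rr],None,fx=sc,fy=sc,interpolation=cv2.INTER_CUBIC);ims.append(im);print(n,im.shape)
o[:ims[0].shape[0],:ims[0].shape[1]]=ims[0];h,w=ims[1].shape[:2];o[:h,340:340+w]=ims[1][:,:460]
cv2.imwrite("pics/d1.png",o[:,:,::-1])
E
```

```text
box [ 0.6234 -0.1878  3.3129]
[[-1.1425 -1.4975]
 [-0.4025 -0.9334]
 [-0.2014  0.6567]
 [ 0.2747  0.925 ]
 [-0.5119 -1.0351]
 [-0.1849 -2.0658]
 [ 0.9477 -0.6417]
 [ 0.84    0.6577]]
(0, 0, 0.085) side [339.7347 152.8506]
(0, 0, 0.085) top [384.5488 178.6979]
(0.15, 0.015, 0.14) side [387.9327 146.9441]
(0.15, 0.015, 0.14) top [404.7254 225.5782]
[[-0.9502  0.3115  0.    ]
 [ 0.3115  0.9502 -0.    ]
 [-0.     -0.     -1.    ]]
top (562, 360, 3)
side (287, 455, 3)
```

View pics/d1.png

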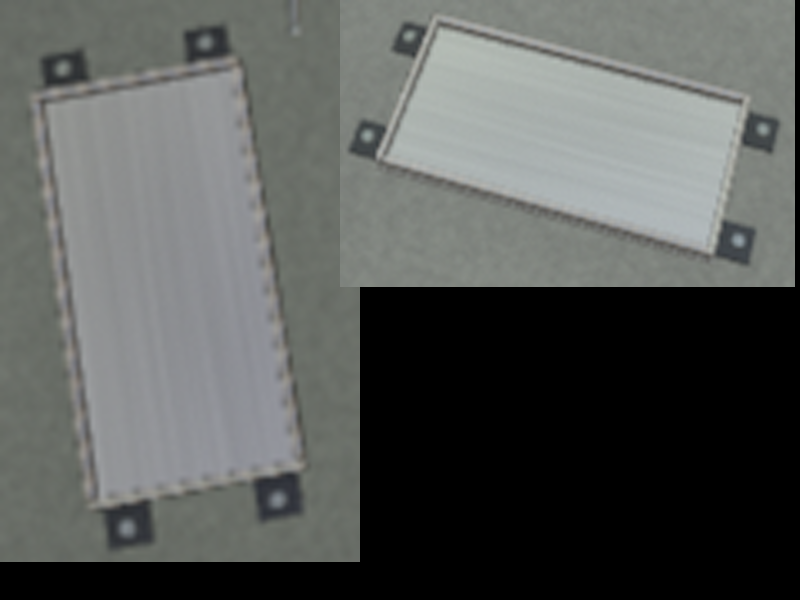

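```bash
python3 - <<'E'
from h import *
np.set_printoptions(precision=4,suppress=True)
print(C["top"],C["side"]["R"])
t=lambda c,r:np.array([(c+.5)/4.5-.5+205,(r+.5)/4.5-.5+168])
s=lambda c,r:np.array([(c-339.5)/3.3-.5+250,(r+.5)/3.3-.5+248])
c=[(.142,.072,.02),(.142,-.072,.02),(-.142,-.072,.02),(-.142,.072,.02)]
obs=[("top",t(*a),b) for a,b in zip([(32,95),(240,61),(304,467),(92,507)],c)]
obs+=[("side",s(*a),b) for a,b in zip([(379,160),(434,17),(750,98),(714,254)],c)]
p,r=planar(obs,[.487,.232,.12]);print("dock",p);print(r)
for n in C:
    im=read_camera(n).astype(int);m=(im[:,:,0]-im[:,:,2]>22)&(im.sum(2)>330)
    l,tp,rr,b=(350,155,425,265) if n=="top" else(315,140,412,200)
    k=np.zeros_like(m);k[tp:b,l:rr]=m[tp:b,l:rr]
    N,L,S,_=cv2.connectedComponentsWithStats(k.astype(np.uint8));i=1+S[1:,4].argmax();print(n,S[i])
    hull=cv2.convexHull(cv2.findNonZero((L==i).astype(np.uint8)));q=cv2.approxPolyDP(hull,5,True);print(q.reshape(-1,2).tolist())
E
```

```text
{'camera_matrix': array([[411.6109,   0.    , 320.1547],
       [  0.    , 411.6109, 193.1142],
       [  0.    ,   0.    ,   1.    ]]), 'R': array([[-0.01  , -0.9999,  0.0035],
       [-0.9792,  0.0091, -0.2028],
       [ 0.2027, -0.0055, -0.9792]]), 't': array([0.0067, 0.5871, 1.1609])} [[-0.8924 -0.4512 -0.0053]
 [-0.3515  0.7025 -0.6189]
 [ 0.2829 -0.5504 -0.7855]]
dock [0.4867 0.2411 0.1795]
[[-1.2172 -0.3891]
 [-1.0834 -1.3903]
 [-0.095   0.4199]
 [-1.4285  0.9437]
 [-0.9728 -0.7053]
 [ 0.4467 -1.5908]
 [ 0.8854 -1.3189]
 [ 0.6586 -0.1915]]
side [ 323  149   82   40 1442]
[[404, 163], [399, 188], [323, 172], [331, 149]]
top [ 362  166   57   91 2563]
[[416, 249], [379, 255], [362, 172], [399, 167]]
```

Call:
step_arm --targets '[[[0,0,0.12],[0,0,0],50],[[0,0,0.12],[0,0,0],50],[[0,0,0.12],[0,0,0],50],[[0,0,0.12],[0,0,0],50],[[0,0,0.12],[0,0,0],50]]'

```text
time: 1.82
tool_pos: [0.2103, 0.6414, 0.3039]
tcp_rot: [-1.399, -2.813, 0.0]
wrist_force: [0.7, -0.1, 0.1]
width: 0.588
grip_force: 0.0
```

Call:
step_arm --targets '[[[0,0,0.12],[0,0,0],50],[[0,0,0.12],[0,0,0],50],[[0,0,0.12],[0,0,0],50],[[0,0,0.123],[0,0,0],50],[[0,0,0],[-38.6,11.6,0],50]]'

```text
time: 2.23
tool_pos: [0.2261, 0.6093, 0.3033]
tcp_rot: [-2.024, -2.398, -0.003]
wrist_force: [1.9, 0.5, 0.8]
width: 0.589
grip_force: 0.0
```

Call:
step_arm --targets '[[[0,0,0],[-38.6,11.6,0],50],[[0,0,0],[-38.6,11.6,0],50],[[0,0,0],[-38.6,11.6,0],50],[[0,0,0],[-38.6,11.6,0],50],[[0,0,0],[-38.6,11.6,0],50]]'

```text
time: 2.65
tool_pos: [0.3187, 0.4233, 0.304]
tcp_rot: [2.023, 2.404, 0.001]
wrist_force: [1.7, -0.4, -0.3]
width: 0.583
grip_force: 0.0
```

Call:
step_arm --targets '[[[0,0,0],[-38.6,11.6,0],50],[[0,0,0],[-38.6,11.6,0],50],[[0,0,0],[-38.6,11.6,0],50],[[0,0,0],[-38.6,11.6,0],50],[[0,0,0],[-38.6,11.6,0],50]]'

```text
time: 3.07
tool_pos: [0.4087, 0.2429, 0.3043]
tcp_rot: [2.023, 2.403, 0.002]
wrist_force: [0.4, 0.2, -0.3]
width: 0.582
grip_force: 0.0
```

Call:
step_arm --targets '[[[0,0,0],[-38.6,11.6,0],50],[[0,0,0],[-38.6,11.6,0],50],[[0,0,0],[-38.6,11.6,0],50],[[0,0,0],[-38.6,11.6,0],50],[[0,0,0],[-38.6,11.6,0],50]]'

```text
time: 3.48
tool_pos: [0.4988, 0.0624, 0.3043]
tcp_rot: [2.023, 2.402, 0.001]
wrist_force: [0.8, 0.9, -0.2]
width: 0.588
grip_force: 0.0
```

Call:
step_arm --targets '[[[0,0,0],[-38.6,11.6,10],50],[[0,0,0],[-38.6,11.6,10],50],[[0,0,0],[-38.6,11.6,10],50],[[0,0,0],[-38.6,11.6,10],50],[[0,0,0],[-38.6,11.6,10],50]]'

```text
time: 3.9
tool_pos: [0.5889, -0.118, 0.2537]
tcp_rot: [2.024, 2.402, 0.001]
wrist_force: [0.7, -0.2, -0.6]
width: 0.587
grip_force: 0.0
```

Call:
step_arm --targets '[[[0,0,0],[-38.6,11.6,10],50],[[0,0,0],[-38.6,11.6,10],50],[[0,0,0],[0,0,20],50],[[0,0,0],[0,0,0],50]]'

```text
time: 4.23
tool_pos: [0.6228, -0.1898, 0.2094]
tcp_rot: [-2.024, -2.395, 0.004]
wrist_force: [-1.2, 1.3, -1.8]
width: 0.582
grip_force: 0.0
```

```bash
python3 - <<'E'
from h import *
np.set_printoptions(precision=4,suppress=True)
s=read_state();print(s["time"],s["tool_pos"],cv2.Rodrigues(np.array(s["tcp_rot"]))[0],s["q"],s["width"])
a=read_camera("top");b=read_camera("side")
t=cv2.resize(a[135:265,330:440],None,fx=4,fy=4,interpolation=cv2.INTER_CUBIC)
u=cv2.resize(b[90:200,310:410],None,fx=3.5,fy=3.5,interpolation=cv2.INTER_CUBIC)
o=np.zeros((520,790,3),np.uint8);o[:t.shape[0],:440]=t;o[:385,440:790]=u
cv2.imwrite("pics/c2.png",o[:,:,::-1])
E
```

```text
4.2333 [ 0.6228 -0.1898  0.2094] [[-0.1669  0.986  -0.0062]
 [ 0.986   0.1669  0.0021]
 [ 0.0031 -0.0058 -1.    ]] [-0.334   0.2934  1.7469 -0.      1.1079 -0.5017] 0.5821376475658572
```

View pics/c2.png

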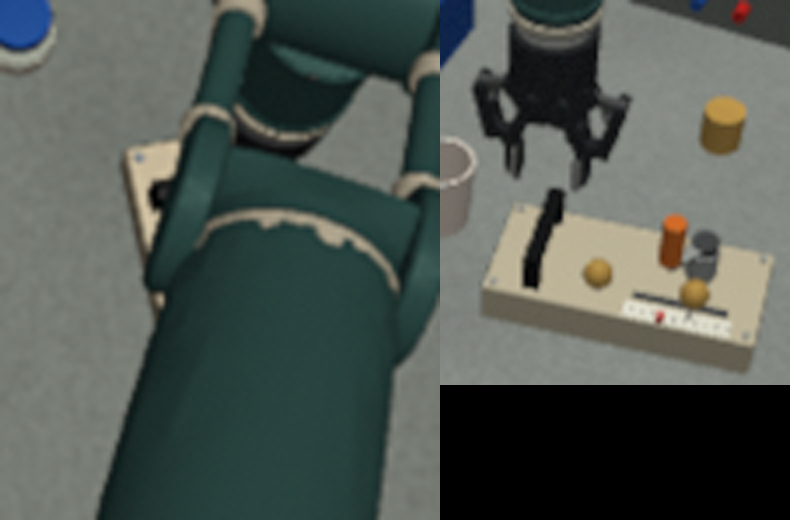

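The side crop shows the fingers straddling the handle, so I'll descend and grasp it.

Call:
step_arm --targets '[[[0,0,0],[0,0,25],50],[[0,0,0],[0,0,25],50],[[0,0,0],[0,0,18],50],[[0,0,0],[0,0,9],50],[[0,0,0],[0,0,0],50]]'

```text
time: 4.75
tool_pos: [0.6229, -0.1863, 0.1355]
tcp_rot: [-2.02, -2.402, 0.002]
wrist_force: [-0.2, 0.5, 0.2]
width: 0.59
grip_force: 0.0
```

Call:
step_arm --targets '[[[0,0,0],[0,0,0],10],[[0,0,0],[0,0,0],10],[[0,0,0],[0,0,0],10],[[0,0,0],[0,0,0],10],[[0,0,0],[0,0,0],10]]' --grip_force 70

```text
time: 5.17
tool_pos: [0.6248, -0.1883, 0.1395]
tcp_rot: [2.022, 2.402, 0.001]
wrist_force: [-3.6, 1.6, 5.9]
width: 0.17
grip_force: 72.1
```

Call:
step_arm --targets '[[[0,0,0],[0,0,0],10],[[0,0,0],[0,0,-5],10],[[0,0,0],[0,0,-10],10],[[0,0,0],[0,0,-15],10],[[0,0,0],[0,0,0],10]]'

```text
time: 5.58
tool_pos: [0.6256, -0.1885, 0.1696]
tcp_rot: [2.021, 2.4, 0.003]
wrist_force: [2.4, -0.3, -6.3]
width: 0.163
grip_force: 70.1
```

```bash
python3 - <<'E'
from h import *
np.set_printoptions(precision=4,suppress=True)
s=read_state();print(s["time"],s["tool_pos"],cv2.Rodrigues(np.array(s["tcp_rot"]))[0],s["q"],s["width"],s["grip_force"],s["wrist_force"],s["torque"])
save("side","s3.png",(280,60,440,210),3.5)
E
```

```text
5.5833 [ 0.6256 -0.1885  0.1696] [[-0.17    0.9854  0.0041]
 [ 0.9854  0.17   -0.0012]
 [-0.0019  0.0038 -1.    ]] [-0.3308  0.3307  1.7781  0.0002  1.0286 -0.5017] 0.16342835391995797 70.13902187347412 [ 2.4242 -0.2849 -6.3054] [ 0.0077 -0.6446 -0.0122]
```

View pics/s3.png

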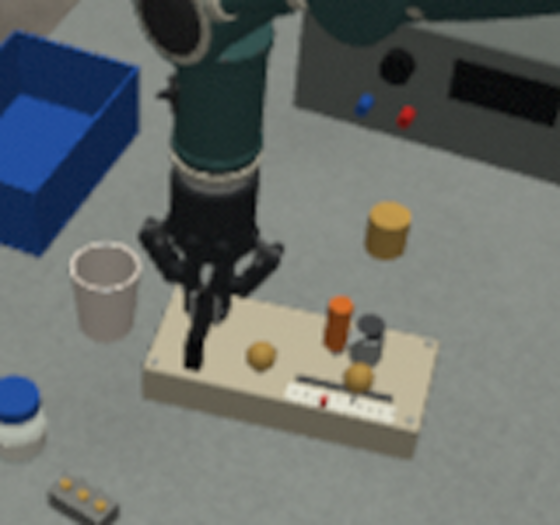

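Call:
step_arm --targets '[[[0,0,0],[0,0,-15],10],[[0,0,0],[0,0,-20],10],[[0,0,0],[0,0,-20],10],[[0,0,0],[0,0,-10],10],[[0,0,0],[0,0,0],10]]'

```text
time: 6.05
tool_pos: [0.6258, -0.1886, 0.2347]
tcp_rot: [2.02, 2.399, 0.003]
wrist_force: [2.6, 1.1, -7.4]
width: 0.167
grip_force: 70.2
```

```bash
python3 - <<'E'
from h import *
np.set_printoptions(precision=4,suppress=True)
s=read_state();print(s["time"],s["tool_pos"],cv2.Rodrigues(np.array(s["tcp_rot"]))[0],s["width"],s["grip_force"],s["wrist_force"],s["torque"])
im=read_camera("side").astype(int);m=(im[:,:,0]-im[:,:,2]>22)&(im.sum(2)>330)
k=np.zeros_like(m);k[100:210,300:440]=m[100:210,300:440]
N,L,S,_=cv2.connectedComponentsWithStats(k.astype(np.uint8));i=1+S[1:,4].argmax()
print(cv2.approxPolyDP(cv2.convexHull(cv2.findNonZero((L==i).astype(np.uint8))),5,True).reshape(-1,2).tolist())
hx,hy,hz=s["tool_pos"];yaw=np.arctan2(.17,.9854)+np.pi
for X in[(-.045,-.06),(-.045,.06),(.215,.06),(.215,-.06)]: print(proj("side",rz(yaw)@np.array([*X,.045])+[hx,hy,hz-.054-.078]))
E
```

```text
6.05 [ 0.6258 -0.1886  0.2347] [[-0.1701  0.9854  0.0053]
 [ 0.9854  0.1701 -0.0017]
 [-0.0026  0.0049 -1.    ]] 0.16715143038132235 70.19349932670593 [ 2.6291  1.1188 -7.3751] [ 0.0141 -0.4914 -0.0498]
[[407, 143], [402, 169], [321, 150], [331, 127]]
[320.933  148.3307]
[331.3851 123.5504]
[410.6322 139.3596]
[404.3859 166.0433]
```

Call:
step_arm --targets '[[[0,0,0],[10,0,0],10],[[0,0,0],[20,1,0],10],[[0,0,0],[28,1,0],10],[[0,0,0],[32,2,0],10],[[0,0,0],[32,2,0],10]]'

```text
time: 6.52
tool_pos: [0.6075, -0.0652, 0.2292]
tcp_rot: [-2.023, -2.399, 0.003]
wrist_force: [0.0, 0.2, -7.0]
width: 0.169
grip_force: 70.2
```

Call:
step_arm --targets '[[[0,0,0],[32,2,0],10],[[0,0,0],[32,2,0],10],[[0,0,0],[32,2,0],10],[[0,0,0],[32,2,0],10],[[0,0,0],[32,2,0],10]]'

```text
time: 6.93
tool_pos: [0.5899, 0.0945, 0.2294]
tcp_rot: [-2.022, -2.401, 0.004]
wrist_force: [0.5, -0.1, -7.4]
width: 0.168
grip_force: 70.2
```

Call:
step_arm --targets '[[[0,0,0],[32,2,0],10],[[0,0,0],[32,2,0],10],[[0,0,0],[32,2,0],10],[[0,0,0],[32,1,0],10],[[0,0,0],[28,0,0],10]]'

```text
time: 7.35
tool_pos: [0.5702, 0.2497, 0.2294]
tcp_rot: [-2.021, -2.402, 0.004]
wrist_force: [0.8, -0.0, -6.9]
width: 0.168
grip_force: 70.2
```

Call:
step_arm --targets '[[[0,0,0],[18,0,0],10],[[0,0,0],[0,0,15],10],[[0,0,0],[0,0,20],10],[[0,0,0],[0,0,0],10],[[0,0,0],[0,0,0],10]]'

```text
time: 7.77
tool_pos: [0.5663, 0.2646, 0.1931]
tcp_rot: [-2.02, -2.401, 0.012]
wrist_force: [-0.3, 0.3, -7.8]
width: 0.164
grip_force: 70.3
```

```bash
python3 - <<'E'
from h import *
np.set_printoptions(precision=4,suppress=True)
s=read_state();print(s["time"],s["tool_pos"],cv2.Rodrigues(np.array(s["tcp_rot"]))[0],s["q"],s["width"],s["wrist_force"],s["torque"])
a=read_camera("top");b=read_camera("side")
t=cv2.resize(a[160:300,195:300],None,fx=3.3,fy=3.3,interpolation=cv2.INTER_CUBIC)
u=cv2.resize(b[195:340,245:400],None,fx=2.9,fy=2.9,interpolation=cv2.INTER_CUBIC)
o=np.zeros((600,800,3),np.uint8);o[:t.shape[0],:t.shape[1]]=t;o[:u.shape[0],350:350+u.shape[1]]=u
print(t.shape,u.shape)
cv2.imwrite("pics/c4.png",o[:,:,::-1])
E
```

```text
7.7667 [0.5663 0.2646 0.1931] [[-0.1707  0.9853 -0.0077]
 [ 0.9853  0.1707 -0.0031]
 [-0.0018 -0.0081 -1.    ]] [0.3973 0.2639 1.8173 0.0001 1.0686 0.2257] 0.1639850713010558 [-0.3307  0.2832 -7.7811] [ 0.0526 -0.2655  0.0214]
(462, 346, 3) (420, 450, 3)
```

View pics/c4.png

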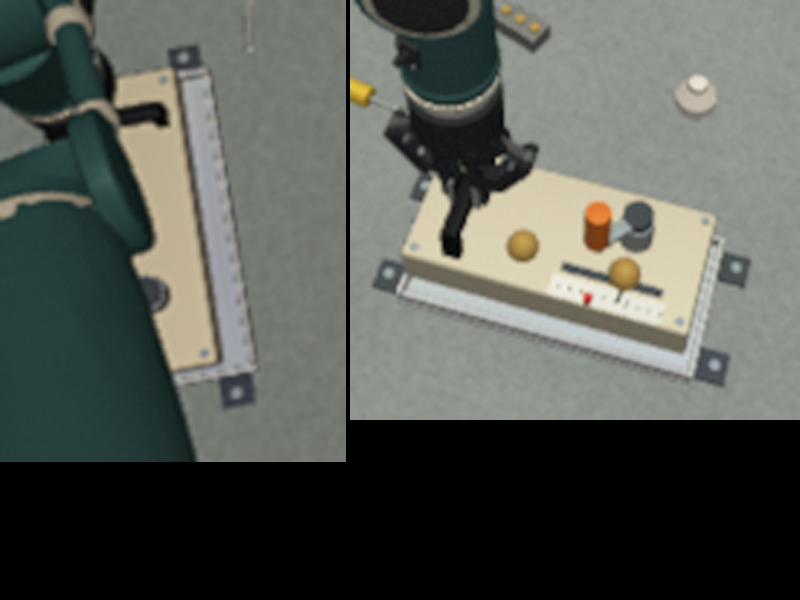

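The crop shows the box hovering over the dock, slightly too far in +y. I'll fit the dock, the box-in-hand offset and small camera corrections together.

```bash
cat > jf.py <<'E'
from h import *
np.set_printoptions(precision=4,suppress=True)
T1=lambda c,r:np.array([(c+.5)/5-.5+350,(r+.5)/5-.5+155]); S1=lambda c,r:np.array([(c-379.5)/4-.5+315,(r+.5)/4-.5+140])
T2=lambda c,r:np.array([(c+.5)/4.5-.5+205,(r+.5)/4.5-.5+168]); S2=lambda c,r:np.array([(c-339.5)/3.3-.5+250,(r+.5)/3.3-.5+248])
T3=lambda c,r:np.array([(c+.5)/3.3-.5+195,(r+.5)/3.3-.5+160]); S3=lambda c,r:np.array([(c-349.5)/2.9-.5+245,(r+.5)/2.9-.5+195])
K=[(-.045,-.06,.045),(-.045,.06,.045),(.215,.06,.045),(.215,-.06,.045)]
D=[(.142,.072,.02),(.142,-.072,.02),(-.142,-.072,.02),(-.142,.072,.02)]
O=[]  # cam, uv, body, pt
for a,b in zip([(58,90),(247,53),(343,467),(140,503)],K):O.append(("top",T1(*a),1,b))
for a,b in zip([(409,130),(447,36),(741,93),(717,193)],K):O.append(("side",S1(*a),1,b))
for a,b in zip([(32,95),(240,61),(304,467),(92,507)],D):O.append(("top",T2(*a),0,b))
for a,b in zip([(379,160),(434,17),(750,98),(714,254)],D):O.append(("side",S2(*a),0,b))
for a,b in((174,68),K[1]),((220,362),K[2]):O.append(("top",T3(*a),2,b))
for a,b in((403,255),K[0]),((716,213),K[2]),((690,330),K[3]):O.append(("side",S3(*a),2,b))
# params: dock xyyaw, hand offset (x,y,yaw), init extra (none), cam corr 2x6
Y=np.arctan2(.1707,.9853)+np.pi
def pt(p,b,X):
    if b==0:return rz(p[2])@X+[p[0],p[1],0]
    t,z,y=(([.6250,-.1886],0,np.arctan2(.170,.9854)+np.pi) if b==1 else([.5663,.2646],.0611,Y))
    return rz(y)@(rz(p[5])@np.array(X)+[p[3],p[4],0])+[*t,z]
def P(p,n,X):
    c=C[n];d=p[6:12] if n=="top" else p[12:18]
    q=cv2.Rodrigues(d[:3])[0]@(c["R"]@X+c["t"])+d[3:];q=c["camera_matrix"]@q;return q[:2]/q[2]
def f(p):
    r=[(P(p,n,pt(p,b,np.array(X)))-uv)/.7 for n,uv,b,X in O]
    return np.concatenate(r+[[p[3]/.001,p[4]/.01,p[5]/.01],p[6:9]/.004,p[9:12]/.003,p[12:15]/.004,p[15:18]/.003])
r=least_squares(f,np.r_[.487,.241,.18,np.zeros(15)],loss="soft_l1")
E
python3 - <<'E'
from jf import *
p=r.x;print("dock",p[:3],"hand",p[3:6],p[6:]);print((r.fun[:2*len(O)]*.7).reshape(-1,2).T)
J=r.jac;cov=np.linalg.inv(J.T@J);print(np.sqrt(np.diag(cov))[:6])
box=[.5663,.2646];yb=Y-np.pi+p[5];bc=np.array(box)+(rz(Y)@np.array([p[3]+.085,p[4]+.085*p[5],0]))[:2]
dw=p[:2]-bc;ty=np.array([.9853,.1707]);tx=np.array([-.1707,.9853])
print("centre err world",dw,"tool x,y mm",1e3*dw@tx,1e3*dw@ty,"yaw err",p[2]-yb)
E
```

```text
dock [0.4879 0.2402 0.1799] hand [-0.0001  0.0015  0.0035] [-0.0015  0.0004  0.0014 -0.0001  0.0007  0.0093 -0.0027  0.0005 -0.0004
 -0.0011  0.0015  0.005 ]
[[-0.5737 -0.1465  0.0717  0.8756 -0.8745 -0.6795  0.0984  0.106   0.0392
  -0.1747  0.6225 -0.3486 -1.1105  0.2281  0.2226  0.0341  0.0225 -0.0913
  -0.312   1.969   0.7517]
 [-0.9998 -0.4398  0.4571  0.728   0.021  -0.9041  0.2423  1.4073 -0.0126
  -0.9032  0.2178  0.6188  0.168  -0.5327 -0.4378  0.4779 -0.5241  0.1986
  -0.8131 -0.522   1.1753]]
[0.0018 0.0041 0.0058 0.001  0.0041 0.0053]
centre err world [ 0.0049 -0.0081] tool x,y mm -8.841364887842 3.4898122905415083 yaw err 0.004938781595912323
```

Call:
step_arm --targets '[[[0,0,-0.005],[-5,2,5],10],[[0,0,0],[-3.8,1.5,10],10],[[0,0,0],[0,0,10],10],[[0,0,0],[0,0,8],10],[[0,0,0],[0,0,0],10]]'

```text
time: 8.28
tool_pos: [0.5726, 0.2561, 0.1607]
tcp_rot: [-2.017, -2.405, 0.007]
wrist_force: [-1.5, -0.0, -8.7]
width: 0.171
grip_force: 70.3
```

```bash
python3 - <<'E'
from h import *
np.set_printoptions(precision=4,suppress=True)
s=read_state();print(s["time"],s["tool_pos"],cv2.Rodrigues(np.array(s["tcp_rot"]))[0],s["wrist_force"],s["torque"])
a=read_camera("top");b=read_camera("side")
t=cv2.resize(a[165:300,230:290],None,fx=4.4,fy=4.4,interpolation=cv2.INTER_CUBIC)
u=cv2.resize(b[225:340,245:395],None,fx=3.5,fy=3.5,interpolation=cv2.INTER_CUBIC)
o=np.zeros((600,800,3),np.uint8);o[:t.shape[0],:t.shape[1]]=t;o[:u.shape[0],270:270+u.shape[1]]=u
print(t.shape,u.shape)
cv2.imwrite("pics/c5.png",o[:,:,::-1])
E
```

```text
8.2833 [0.5726 0.2561 0.1607] [[-0.1743  0.9847 -0.005 ]
 [ 0.9847  0.1743 -0.0018]
 [-0.0009 -0.0053 -1.    ]] [-1.5488 -0.0244 -8.7302] [-0.0535 -0.0584 -0.0752]
(594, 264, 3) (402, 525, 3)
```

View pics/c5.png

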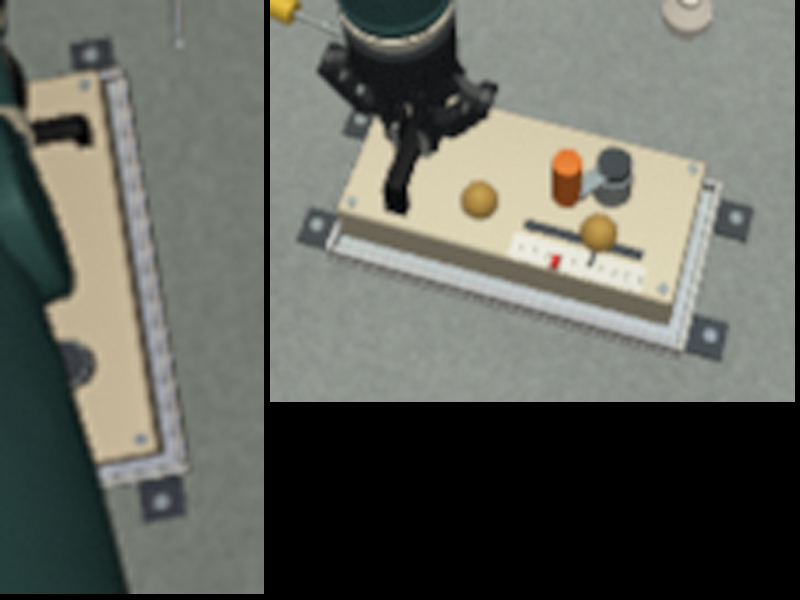

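The crop shows the box about 9 mm above the rim, with a dock margin visible on the near, right and front sides. I'll add these corners to the fit.

```bash
python3 - <<'E'
import re
s=open('jf.py').read()
s=s.replace("# params","""T4=lambda c,r:np.array([(c+.5)/4.4-.5+230,(r+.5)/4.4-.5+165]); S4=lambda c,r:np.array([(c-269.5)/3.5-.5+245,(r+.5)/3.5-.5+225])
for a,b in((100,72),K[1]),((159,455),K[2]):O.append(("top",T4(*a),3,b))
for a,b in((342,215),K[0]),((704,163),K[2]),((670,303),K[3]),((668,323),(.215,-.06,0.)):O.append(("side",S4(*a),3,b))
for a,b in((124,68),D[1]),((186,470),D[2]):O.append(("top",T4(*a),0,b))
for a,b in((329,250),D[0]),((721,187),D[2]),((684,351),(-.142,.072,.0)):O.append(("side",S4(*a),0,b))
# params""")
s=s.replace("    return rz(y)@(rz(p[5])","    if b==3:t,z,y=[.5726,.2561],.0287,np.arctan2(.1743,.9847)+np.pi\n    return rz(y)@(rz(p[5])")
open('jf2.py','w').write(s)
E
python3 - <<'E'
from jf2 import *
p=r.x;print("dock",p[:3],"hand",p[3:6],p[6:]);print((r.fun[:2*len(O)]*.7).reshape(-1,2).T[:,21:])
J=r.jac;cov=np.linalg.inv(J.T@J);print(np.sqrt(np.diag(cov))[:6])
Y=np.arctan2(.1743,.9847)+np.pi
bc=np.array([.5726,.2561])+(rz(Y)@np.array([p[3]+.085,p[4]+.085*p[5],0]))[:2]
dw=p[:2]-bc;ty=-rz(Y)[:2,0];tx=np.array([-ty[1],ty[0]])
print("tool x,y mm",1e3*dw@tx,1e3*dw@ty,"yaw err",p[2]-(Y-np.pi+p[5]))
E
```

```text
dock [0.4875 0.2416 0.1807] hand [-0.0001 -0.0002  0.0015] [-0.0014  0.0013  0.0017  0.0003  0.0007  0.009  -0.0011  0.0013 -0.0004
 -0.0015  0.0033  0.0111]
[[-0.266   0.0877 -1.3038  1.6684  1.4465  0.6493 -0.0367  0.9247 -0.7574
   0.4246 -0.6908]
 [-0.7585 -0.5072 -2.0772 -1.1351 -0.4081  0.8943  0.2525  0.248   0.1904
  -1.1815  2.8119]]
[0.0017 0.0045 0.0051 0.001  0.0044 0.0047]
tool x,y mm 0.5771340021939301 -1.4520423518044063 yaw err 0.0039643198490767195
```

Call:
step_arm --targets '[[[0,0,-0.004],[0.5,-1.5,4],10],[[0,0,0],[0,0,5],10],[[0,0,0],[0,0,5],10],[[0,0,0],[0,0,4],10],[[0,0,0],[0,0,0],10]]'

```text
time: 8.8
tool_pos: [0.5727, 0.2575, 0.1457]
tcp_rot: [-2.013, -2.412, 0.0]
wrist_force: [0.0, 0.2, -6.9]
width: 0.169
grip_force: 70.4
```

Call:
step_arm --targets '[[[0,0,0],[0,0,2],10],[[0,0,0],[0,0,0],10]]'

```text
time: 8.97
tool_pos: [0.5729, 0.2575, 0.1454]
tcp_rot: [2.013, 2.412, 0.0]
wrist_force: [-3.8, -0.9, 2.4]
width: 0.163
grip_force: 71.7
```

Call:
step_arm --targets '[[[0,0,0],[0,0,2],10],[[0,0,0],[0,0,0],10]]'

```text
time: 9.13
tool_pos: [0.5729, 0.2576, 0.1454]
tcp_rot: [2.013, 2.412, 0.0]
wrist_force: [-8.2, -3.1, 13.4]
width: 0.169
grip_force: 73.1
```

```bash
python3 - <<'E'
from h import *
np.set_printoptions(precision=4,suppress=True)
s=read_state();print(s["time"],s["tool_pos"],cv2.Rodrigues(np.array(s["tcp_rot"]))[0],s["wrist_force"],s["torque"])
a=read_camera("top");b=read_camera("side")
t=cv2.resize(a[165:300,230:290],None,fx=4.4,fy=4.4,interpolation=cv2.INTER_CUBIC)
u=cv2.resize(b[225:340,245:395],None,fx=3.5,fy=3.5,interpolation=cv2.INTER_CUBIC)
o=np.zeros((600,800,3),np.uint8);o[:t.shape[0],:t.shape[1]]=t;o[:u.shape[0],270:270+u.shape[1]]=u
cv2.imwrite("pics/c6.png",o[:,:,::-1])
E
```

```text
9.1333 [0.5729 0.2576 0.1454] [[-0.1791  0.9838  0.0001]
 [ 0.9838  0.1791  0.0001]
 [ 0.0001  0.0001 -1.    ]] [-8.1533 -3.1153 13.4093] [-0.5408  1.3803  0.0134]
```

View pics/c6.png

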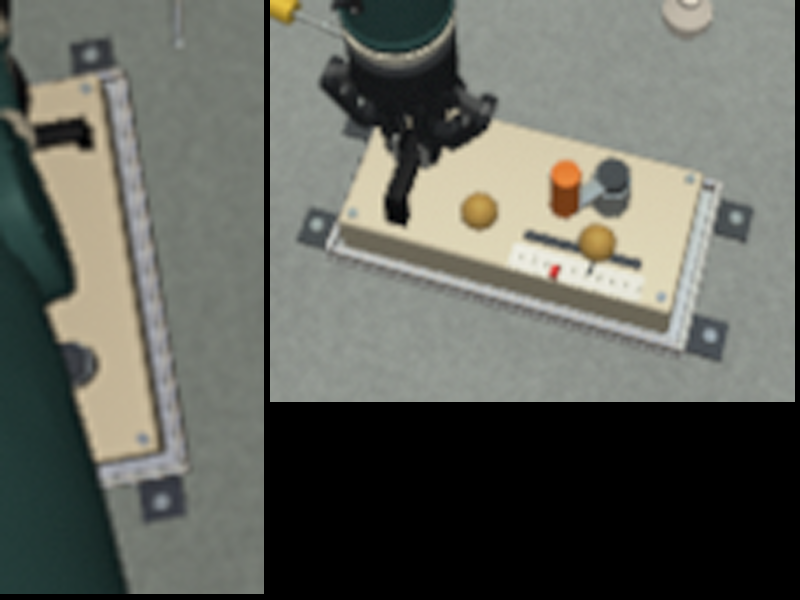

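The crop shows the box sitting inside the rim, with even margins at the right and front. The contact height suggests a floor about 6 mm thick. I'll relax the push, let go and rise.

Call:
step_arm --targets '[[[0,0,0],[0,0,-2.5],10],[[0,0,0],[0,0,0],25],[[0,0,0],[0,0,0],45],[[0,0,0],[0,0,0],45],[[0,0,0],[0,0,0],45]]'

```text
time: 9.65
tool_pos: [0.5733, 0.2576, 0.1448]
tcp_rot: [2.012, 2.412, 0.002]
wrist_force: [0.3, -0.0, -0.1]
width: 0.528
grip_force: 0.0
```

Call:
step_arm --targets '[[[0,0,0],[0,0,-15],45],[[0,0,0],[0,0,-30],45],[[0,0,0],[0,0,-35],45],[[0,0,0],[0,0,-20],45],[[0,0,0],[0,0,0],45]]'

```text
time: 10.07
tool_pos: [0.5761, 0.2587, 0.2512]
tcp_rot: [2.009, 2.408, 0.016]
wrist_force: [0.9, 1.6, 0.8]
width: 0.531
grip_force: 0.0
```

```bash
python3 - <<'E'
from h import *
np.set_printoptions(precision=4,suppress=True)
s=read_state();print(s["time"],s["tool_pos"],s["q"],s["wrist_force"],s["torque"])
b=read_camera("side");np.save("b.npy",b)
cv2.imwrite("pics/c7.png",cv2.resize(b[235:340,250:390],None,fx=5.5,fy=5.5,interpolation=cv2.INTER_CUBIC)[:,:,::-1])
for q in["pointer","mark","grip","crank_axis"]:print(q,[(np.round(d["at"],1).tolist(),round(d["score"],2)) for d in tip_of("side",q)[:2]])
E
```

```text
10.0667 [0.5761 0.2587 0.2512] [ 0.3827  0.2138  1.7648 -0.      1.1516  0.2027] [0.9082 1.5811 0.7726] [ 0.0254 -0.0198  0.0068]
pointer []
mark [([388.8, 274.2], 0.38)]
grip [([280.4, 331.4], 0.59), ([208.0, 305.3], 0.36)]
crank_axis [([266.6, 342.2], 0.59)]
```

View pics/c7.png

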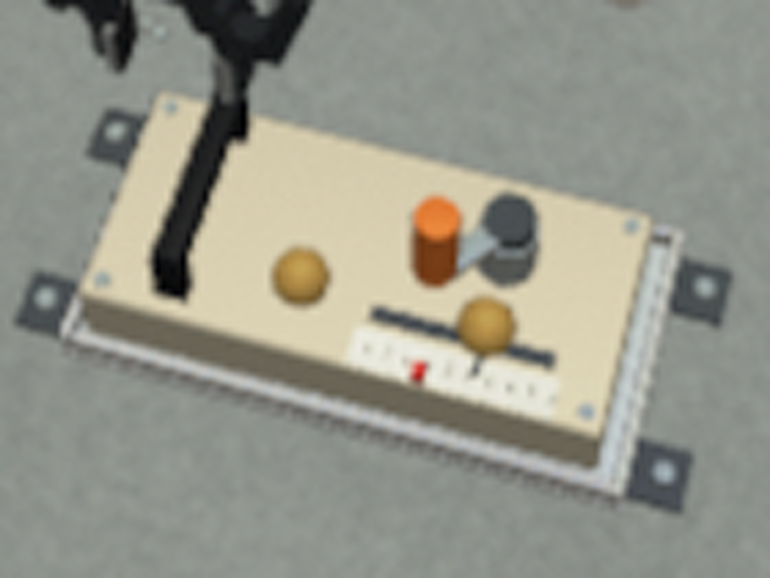

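```bash
cat > bp.py <<'E'
from jf2 import *
p=r.x
S7=lambda c,r:np.array([(c+.5)/5.5-.5+250,(r+.5)/5.5-.5+235])
A=[((80,293),K[0]),((158,92),K[1]),((650,217),K[2]),((602,440),K[3]),((85,321),(-.045,-.06,0)),((600,465),(.215,-.06,0))]
def pose(q,X):return cv2.Rodrigues(np.array([q[3],q[4],0.]))[0]@(rz(q[2])@np.array(X,float))+[q[0],q[1],q[5]]
g=lambda q:np.concatenate([(P(p,"side",pose(q,X))-S7(*a))/.5 for a,X in A]+[[(q[0]-.5729)/.002,(q[1]-.2576)/.003,(q[2]-np.pi-.18)/.006,q[3]/.03,q[4]/.03,(q[5]-.006)/.01]])
b=least_squares(g,[.573,.2576,np.pi+.18,0,0,.006])
E
python3 - <<'E'
from bp import *
q=b.x;print(q,np.sqrt(np.diag(np.linalg.inv(b.jac.T@b.jac))));print((b.fun[:12]*.5).reshape(-1,2).T)
print("z corners",[pose(q,(x,y,0))[2] for x,y,_ in K])
def inv(c,r,z):
    f=lambda v:P(p,"side",pose(q,(v[0],v[1],z)))-S7(c,r)
    return least_squares(f,[.15,-.04]).x
print("dock in box frame ctr",rz(-q[2])@(np.array([p[0],p[1],0])-[q[0],q[1],0]))
for n,c in dict(mark=(419,373),pointer=(475,374),ball=(486,325)).items():print(n,[inv(*c,z) for z in(.046,.05)])
print("grip",inv(437,216,.14),"hub",inv(509,214,.09), "crank proj",)
for X in[(.15,.015,.14),(.15,.015,.09)]:print((P(p,"side",pose(q,X))-[250,235]+.5)*5.5)
print("crank axis world",pose(q,(.15,.015,.115)))
E
```

```text
[ 0.5757  0.2567  3.3261 -0.0105 -0.0143  0.0085] [0.0009 0.0015 0.0048 0.0172 0.0127 0.0032]
[[-0.2083  0.5605  0.7907 -0.053   0.5107 -1.1406]
 [-0.2795 -1.1655 -0.7005 -0.6856  1.7394  1.297 ]]
z corners [np.float64(0.008230017861443392), np.float64(0.009778785810585597), np.float64(0.0066319005625326746), np.float64(0.00508313261339047)]
dock in box frame ctr [ 0.0894 -0.0014  0.    ]
mark [array([ 0.125 , -0.0543]), array([ 0.1254, -0.056 ])]
pointer [array([ 0.1506, -0.0474]), array([ 0.1509, -0.0491])]
ball [array([ 0.1494, -0.0218]), array([ 0.1497, -0.0236])]
grip [ 0.1218 -0.0196] hub [0.149  0.0161] crank proj
[516.8313 166.4903]
[511.0114 217.105 ]
crank axis world [0.4293 0.2156 0.1218]
```

The box is level and in the dock. The grip sits at a radius of 44.6 mm, which agrees with the given 45 mm. The pointer needs 25.6 mm, or about 2.13 turns. Now I'll move over the grip.

Call:
step_arm --targets '[[[0,0,0],[3,-20,0],60],[[0,0,0],[5,-32,0],60],[[0,0,0],[5,-32,0],60],[[0,0,0],[4,-25,0],60],[[0,0,0],[2,-12.4,0],60]]'

```text
time: 10.73
tool_pos: [0.4461, 0.2535, 0.2419]
tcp_rot: [-2.01, -2.411, 0.008]
wrist_force: [-0.5, 0.4, -0.5]
width: 0.701
grip_force: 0.0
```

Call:
step_arm --targets '[[[0,0,0],[0,0,0],60],[[0,0,0],[0,0,0],60],[[0,0,0],[0,0,0],60]]'

```text
time: 10.98
tool_pos: [0.4509, 0.2545, 0.2443]
tcp_rot: [2.012, 2.412, 0.001]
wrist_force: [-0.2, 0.4, 0.5]
width: 0.7
grip_force: 0.0
```

```bash
python3 - <<'E'
from h import *
np.set_printoptions(precision=4,suppress=True)
s=read_state();print(s["time"],s["tool_pos"],cv2.Rodrigues(np.array(s["tcp_rot"]))[0],s["q"])
b=read_camera("side")
cv2.imwrite("pics/c8.png",cv2.resize(b[195:325,270:400],None,fx=4.5,fy=4.5,interpolation=cv2.INTER_CUBIC)[:,:,::-1])
E
```

```text
10.9833 [0.4509 0.2545 0.2443] [[-0.179   0.9838  0.0009]
 [ 0.9838  0.179   0.0001]
 [-0.0001  0.0009 -1.    ]] [ 0.4659  0.0122  2.0024 -0.0004  1.1262  0.286 ]
```

View pics/c8.png

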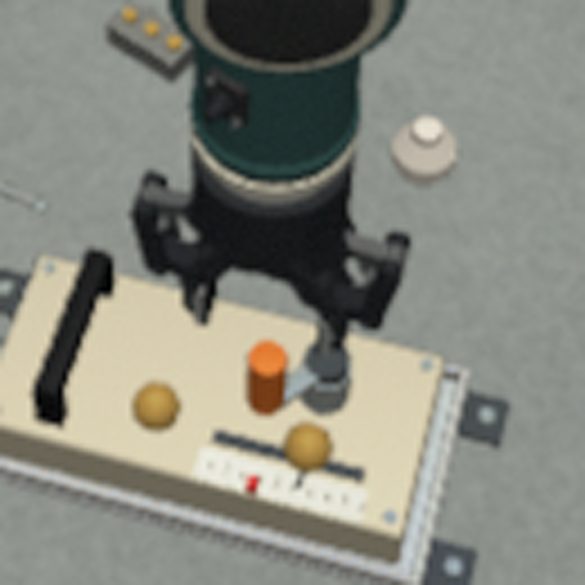

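The side crop shows the fingertips at (203, 315) and (330, 345), centred over the orange grip at (267, 355). I'll descend and pinch it.

Call:
step_arm --targets '[[[0,0,0],[0,0,20],60],[[0,0,0],[0,0,20],60],[[0,0,0],[0,0,17],60],[[0,0,0],[0,0,9],60],[[0,0,0],[0,0,0],60]]'

```text
time: 11.45
tool_pos: [0.4494, 0.2536, 0.1758]
tcp_rot: [-2.012, -2.41, 0.007]
wrist_force: [-0.8, -0.6, -0.8]
width: 0.701
grip_force: 0.0
```

Call:
step_arm --targets '[[[0,0,0],[0,0,0],15],[[0,0,0],[0,0,0],15],[[0,0,0],[0,0,0],15],[[0,0,0],[0,0,0],15],[[0,0,0],[0,0,0],15]]' --grip_force 40

```text
time: 11.87
tool_pos: [0.4507, 0.2547, 0.1798]
tcp_rot: [2.012, 2.411, 0.004]
wrist_force: [0.6, -0.2, 3.7]
width: 0.25
grip_force: 39.0
```

```bash
python3 - <<'E'
from h import *
np.set_printoptions(precision=4,suppress=True)
s=read_state();print(s["time"],s["tool_pos"],s["q"],s["wrist_force"],s["torque"],s["width"]*85.4)
ax=np.array([.4291,.2155]);g=np.array(s["tool_pos"][:2]);v=g-ax;a=np.arctan2(v[1],v[0]);print(np.hypot(*v),np.degrees(a))
ty=np.array([.9838,.179]);tx=np.array([-.179,.9838]);R=.045
a0=np.radians(61.1)
for k in range(18):
    d=R*np.array([np.cos(a0-np.radians(20*(k+1)))-np.cos(a0-np.radians(20*k)),np.sin(a0-np.radians(20*(k+1)))-np.sin(a0-np.radians(20*k))])*1e3
    print(k,np.round([d@tx,d@ty],1))
E
```

```text
11.8667 [0.4507 0.2547 0.1798] [ 0.4663  0.0798  2.062  -0.0001  0.9972  0.2864] [ 0.5526 -0.1577  3.728 ] [-0.048   0.0796 -0.0371] 21.373581273599203
0.04479651922392416 61.125327228716245
0 [-11.8  10.2]
1 [-14.6   5.5]
2 [-15.6   0.2]
3 [-14.8  -5.1]
4 [-12.1  -9.9]
5 [ -8.  -13.4]
6 [ -2.9 -15.4]
7 [  2.5 -15.4]
8 [  7.6 -13.6]
9 [ 11.8 -10.2]
10 [14.6 -5.5]
11 [15.6 -0.2]
12 [14.8  5.1]
13 [12.1  9.9]
14 [ 8.  13.4]
15 [ 2.9 15.4]
16 [-2.5 15.4]
17 [-7.6 13.6]
```

Call:
step_arm --targets '[[[0,0,0],[-11.8,10.2,0],15],[[0,0,0],[-14.6,5.5,0],15],[[0,0,0],[-15.6,0.2,0],15],[[0,0,0],[0,0,0],15]]'

```text
time: 12.2
tool_pos: [0.4737, 0.2146, 0.1797]
tcp_rot: [2.014, 2.411, 0.0]
wrist_force: [-2.4, -1.3, 4.9]
width: 0.245
grip_force: 39.7
```

```bash
cat > w.py <<'E'
from h import *
np.set_printoptions(precision=4,suppress=True)
s=read_state();v=np.array(s["tool_pos"][:2])-[.4291,.2155]
print(s["time"],s["tool_pos"],s["wrist_force"],s["torque"],s["width"]*85.4,"r",np.hypot(*v),"ang",np.degrees(np.arctan2(v[1],v[0])))
E
python3 w.py
```

```text
12.2 [0.4737 0.2146 0.1797] [-2.4291 -1.3262  4.8699] [-0.1354  0.4422  0.0071] 20.90379132143941 r 0.04458816987948334 ang -1.1471850099023615
```

Call:
step_arm --targets '[[[0,0,0],[-14.8,-5.1,0],15],[[0,0,0],[-12.1,-9.9,0],15],[[0,0,0],[-8.0,-13.4,0],15],[[0,0,0],[-2.9,-15.4,0],15],[[0,0,0],[2.5,-15.4,0],15]]'

```text
time: 12.62
tool_pos: [0.422, 0.1698, 0.1798]
tcp_rot: [2.012, 2.409, 0.006]
wrist_force: [3.0, 3.8, 1.6]
width: 0.244
grip_force: 39.3
```

Call:
step_arm --targets '[[[0,0,0],[7.6,-13.6,0],15],[[0,0,0],[11.8,-10.2,0],15],[[0,0,0],[14.6,-5.5,0],15],[[0,0,0],[15.6,-0.2,0],15],[[0,0,0],[14.8,5.1,0],15]]'

```text
time: 13.03
tool_pos: [0.3848, 0.2295, 0.1797]
tcp_rot: [2.011, 2.411, 0.002]
wrist_force: [3.9, -4.4, 3.8]
width: 0.245
grip_force: 39.9
```

Call:
step_arm --targets '[[[0,0,0],[12.1,9.9,0],15],[[0,0,0],[8.0,13.4,0],15],[[0,0,0],[2.9,15.4,0],15],[[0,0,0],[-2.5,15.4,0],15],[[0,0,0],[-7.6,13.6,0],15]]'

```text
time: 13.45
tool_pos: [0.45, 0.255, 0.1795]
tcp_rot: [2.01, 2.414, 0.0]
wrist_force: [-4.2, -4.4, 6.9]
width: 0.249
grip_force: 39.9
```

Call:
step_arm --targets '[[[0,0,0],[0,0,0],15],[[0,0,0],[0,0,0],15]]'

```text
time: 13.62
tool_pos: [0.4511, 0.2542, 0.1797]
tcp_rot: [2.012, 2.41, 0.003]
wrist_force: [1.0, -0.9, 5.0]
width: 0.246
grip_force: 39.8
```

```bash
python3 w.py
```

```text
13.6167 [0.4511 0.2542 0.1797] [ 0.9829 -0.9147  5.0339] [-0.1409 -0.1182  0.0133] 21.006245112798137 r 0.04449231442693966 ang 60.31371922859475
```

Call:
step_arm --targets '[[[0,0,0],[-11.8,10.2,0],15],[[0,0,0],[-14.6,5.5,0],15],[[0,0,0],[-15.6,0.2,0],15],[[0,0,0],[-14.8,-5.1,0],15],[[0,0,0],[-12.1,-9.9,0],15]]'

```text
time: 14.03
tool_pos: [0.4632, 0.1869, 0.1796]
tcp_rot: [-2.013, -2.41, -0.003]
wrist_force: [-3.2, 4.9, 7.7]
width: 0.245
grip_force: 39.9
```

Call:
step_arm --targets '[[[0,0,0],[-8.0,-13.4,0],15],[[0,0,0],[-2.9,-15.4,0],15],[[0,0,0],[2.5,-15.4,0],15],[[0,0,0],[7.6,-13.6,0],15],[[0,0,0],[11.8,-10.2,0],15]]'

```text
time: 14.45
tool_pos: [0.394, 0.1846, 0.1797]
tcp_rot: [2.012, 2.409, 0.002]
wrist_force: [3.8, -0.1, 4.5]
width: 0.245
grip_force: 39.9
```

Call:
step_arm --targets '[[[0,0,0],[14.6,-5.5,0],15],[[0,0,0],[15.6,-0.2,0],15],[[0,0,0],[14.8,5.1,0],15],[[0,0,0],[12.1,9.9,0],15],[[0,0,0],[8.0,13.4,0],15]]'

```text
time: 14.87
tool_pos: [0.404, 0.2545, 0.1796]
tcp_rot: [2.011, 2.413, 0.001]
wrist_force: [0.8, -3.9, 5.6]
width: 0.247
grip_force: 39.9
```

Call:
step_arm --targets '[[[0,0,0],[0,0,0],15],[[0,0,0],[0,0,0],15]]'

```text
time: 15.03
tool_pos: [0.4054, 0.255, 0.1798]
tcp_rot: [-2.012, -2.412, -0.006]
wrist_force: [-2.1, 4.6, 7.6]
width: 0.248
grip_force: 40.0
```

```bash
python3 w.py; python3 - <<'E'
from h import *
ims=[read_camera("side") for _ in range(6)]
b=np.mean(ims,0);np.save("b2.npy",b)
b=cv2.resize(b[280:325,300:370],None,fx=11,fy=11,interpolation=cv2.INTER_CUBIC).clip(0,255)
cv2.imwrite("pics/c9.png",b[:,:,::-1])
E
```

```text
15.0333 [0.4054 0.255  0.1798] [-2.1269  4.5862  7.6335] [0.6698 0.1627 0.0979] 21.201792161483052 r 0.04608933814721742 ang 120.94754614832176[ WARN:0@3.608] global loadsave.cpp:1063 imwrite_ Unsupported depth image for selected encoder is fallbacked to CV_8U.
```

View pics/c9.png

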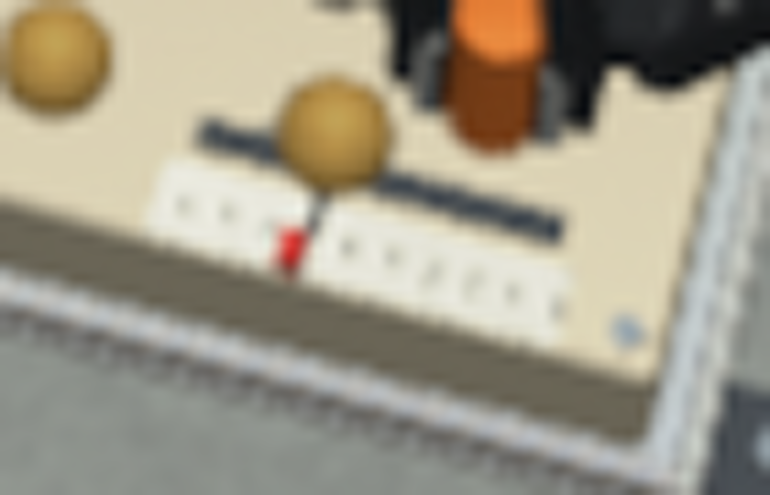

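The pointer line runs from (325, 195) to its tip near (309, 236), still to the right of the red mark centred at (290, 252). I'll compute the remaining distance.

```bash
cat > rem.py <<'E'
import sys
from bp import *
q=b.x
S9=lambda c,r:np.array([(c+.5)/11-.5+300,(r+.5)/11-.5+280])
def inv(uv,z=.047): return 1e3*least_squares(lambda v:P(p,"side",pose(q,(v[0],v[1],z)))-uv,[.15,-.04]).x
def red(im,l,t,rr,bb):
    w=np.clip(im[t:bb,l:rr,0]-1.0*im[t:bb,l:rr,1:].max(2)-25,0,None);y,x=np.mgrid[t:bb,l:rr];return np.array([(w*x).sum(),(w*y).sum()])/w.sum()
E
python3 - <<'E'
from rem import *
im=np.load("b2.npy");m=red(im,318,295,335,308);print("mark px",m,inv(m))
for c in[(325,198),(317,215),(309,236)]:print("ptr",inv(S9(*c)))
print("ball",inv(S9(335,132),.063))
im0=np.load("b.npy").astype(float);m0=red(im0,318,295,335,308);print("before mark",m0,inv(m0))
for y0 in range(297,304):
    print(y0,im[y0,322:336].sum(1).astype(int))
for y0 in range(297,306):
    print(y0,im0[y0,330:344].sum(1).astype(int))
E
```

```text
mark px [326.1677 301.7599] [125.5877 -52.7373]
ptr [129.8532 -39.296 ]
ptr [129.1495 -43.9921]
ptr [128.7142 -49.636 ]
ball [129.2134 -29.5157]
before mark [325.7006 301.9263] [124.5395 -53.5219]
297 [687 680 674 666 652 581 392 267 358 399 437 420 317 275]
298 [687 686 686 686 685 676 479 402 556 597 613 596 515 484]
299 [683 687 668 676 685 658 440 538 667 676 662 655 645 638]
300 [685 666 613 595 592 531 370 591 684 682 678 678 673 670]
301 [686 666 640 509 375 350 479 647 682 637 652 677 677 674]
302 [683 687 660 494 321 376 610 683 682 565 622 678 675 630]
303 [620 655 588 395 262 443 634 681 679 627 652 678 676 589]
297 [562 524 473 418 313 274 305 324 327 325 311 283 284 377]
298 [651 644 626 591 465 335 272 271 278 276 261 240 231 240]
299 [682 677 663 656 618 550 398 268 317 381 392 393 331 254]
300 [685 657 664 680 674 649 457 401 523 583 580 569 520 475]
301 [680 625 648 677 677 623 403 531 656 670 662 650 644 631]
302 [660 603 653 677 654 528 347 574 670 671 679 679 674 660]
303 [656 630 663 677 625 534 527 635 647 654 674 680 680 677]
304 [680 677 679 680 650 657 676 678 595 635 669 677 636 657]
305 [661 660 673 682 675 672 680 679 631 651 676 677 555 618]
```

```bash
python3 - <<'E'
from rem import *
for n,uv in dict(before=(335.92,302),before1=(336.2,301),now=(327.89,300),now1=(328.15,299)).items():
    for z in(.046,.052):print(n,z,inv(np.array(uv),z))
for uv in((326.17,301.76),(325.7,301.93)):print("mark",inv(np.array(uv),.048))
E
```

```text
before 0.046 [150.1164 -45.8014]
before 0.052 [150.5336 -48.3757]
before1 0.046 [150.1245 -42.9198]
before1 0.052 [150.5416 -45.5113]
now 0.046 [128.531 -46.349]
now 0.052 [129.0769 -48.9201]
now1 0.046 [128.4546 -43.4739]
now1 0.052 [129.0009 -46.0621]
mark [125.6874 -53.1585]
mark [124.6358 -53.9541]
```

Call:
step_arm --targets '[[[0,0,0],[2.9,15.4,0],15],[[0,0,0],[-2.5,15.4,0],15],[[0,0,0],[-7.6,13.6,0],15],[[0,0,0],[0,0,0],15],[[0,0,0],[0,0,0],15]]'

```text
time: 15.75
tool_pos: [0.4509, 0.254, 0.1797]
tcp_rot: [2.012, 2.41, 0.003]
wrist_force: [1.2, 0.8, 7.1]
width: 0.247
grip_force: 40.0
```

```bash
python3 w.py; python3 - <<'E'
from rem import *
im=np.mean([read_camera("side") for _ in range(6)],0);np.save("b3.npy",im)
m=red(im,316,293,335,308);print("mark",m,inv(m,.048))
for y0 in range(296,306): print(y0,im[y0,319:334].sum(1).astype(int))
E
```

```text
15.75 [0.4509 0.254  0.1797] [1.2425 0.8111 7.0788] [-0.0728 -0.1368  0.0122] 21.053755886248727 r 0.044247019966574305 ang 60.50123660271714
mark [326.5815 300.5114] [125.8042 -49.5324]
296 [692 686 671 664 650 644 582 456 338 274 264 263 286 258 233]
297 [692 689 691 691 684 678 668 636 466 296 353 415 468 427 397]
298 [692 649 670 690 690 689 689 688 506 414 559 612 632 598 571]
299 [691 608 647 688 691 673 679 667 454 486 653 680 677 665 655]
300 [691 664 671 689 671 611 595 537 358 482 656 687 685 680 682]
301 [687 682 682 690 670 636 505 339 293 548 673 686 639 656 681]
302 [660 656 669 688 690 664 499 323 364 610 686 685 567 627 682]
303 [515 538 595 626 660 595 400 264 432 634 685 682 632 655 682]
304 [317 354 421 437 521 487 369 282 494 653 683 682 681 682 682]
305 [294 291 289 304 340 371 374 343 472 579 613 658 679 683 682]
```

```bash
python3 - <<'E'
from rem import *
B=[np.load(f).astype(np.float32) for f in("b.npy","b2.npy","b3.npy")]
gray=[x.sum(2)/3 for x in B]
def ecc(i,j,l,t,r_,b_,dx=0,dy=0,pad=6):
    M=np.array([[1,0,dx],[0,1,dy]],np.float32)
    T=gray[i][t:b_,l:r_]
    M[0,2]+=l;M[1,2]+=t
    cc,M=cv2.findTransformECC(T,gray[j],M,cv2.MOTION_TRANSLATION,(3,100,1e-5),None,1);return cc,M[0,2]-l,M[1,2]-t
for nm,rc in dict(fixedball=(295,276,315,294),leftcorner=(262,284,300,305),rightcorner=(346,303,368,325),scaleright=(340,304,355,313)).items():
    print(nm,[np.round(ecc(0,j,*rc),3) for j in(1,2)])
print("ball 0->1",ecc(0,1,331,286,345,302,-8,-2),"0->2",ecc(0,2,331,286,345,302,-9,-3),"1->2",ecc(1,2,322,284,337,299,-.8,-.3))
for x in B:
    m=x[300:307,320:332];w=np.clip(m[:,:,0]-m[:,:,1:].max(2)-25,0,None);print(w.sum().round(), [ (w[k]*np.arange(320,332)).sum()/max(w[k].sum(),1) for k in range(7)], w.sum(1).round())
E
```

```text
fixedball [array([ 0.995,  0.261, -0.073]), array([ 0.995,  0.266, -0.06 ])]
leftcorner [array([ 0.994,  0.341, -0.112]), array([ 0.994,  0.371, -0.108])]
rightcorner [array([0.992, 0.105, 0.201]), array([0.993, 0.118, 0.236])]
scaleright [array([0.994, 0.254, 0.233]), array([0.995, 0.271, 0.241])]
ball 0->1 (0.8654938762977588, np.float32(-8.419403), np.float32(-2.092804)) 0->2 (0.7913586385594022, np.float32(-8.840393), np.float32(-1.978241)) 1->2 (0.633919112699603, np.float32(-0.8795166), np.float32(0.13937378))
673.0 [np.float64(325.7647058823529), np.float64(325.80841121495325), np.float64(325.6666666666667), np.float64(325.40437158469945), np.float64(325.56), np.float64(0.0), np.float64(0.0)] [ 17. 214. 234. 183.  25.   0.   0.]
702.0 [np.float64(325.9710149350374), np.float64(326.1073358551456), np.float64(326.04869915707957), np.float64(325.8704658239373), np.float64(325.78181800400915), np.float64(0.0), np.float64(0.0)] [ 12. 216. 250. 188.  37.   0.   0.]
707.0 [np.float64(325.9767445326497), np.float64(326.1087229647598), np.float64(326.0370720387966), np.float64(325.83559171681804), np.float64(325.8009049220777), np.float64(0.0), np.float64(0.0)] [ 14. 224. 247. 184.  37.   0.   0.]
```

```bash
python3 - <<'E'
from rem import *
for n,uv in dict(ptr=(327.51,299),mark=(326.07,301.9)).items(): print(n,[inv(np.array(uv),z) for z in(.046,.049,.052)])
# same with box-direction only
a=P(p,"side",pose(q,(.126,-.04,.047)));c=P(p,"side",pose(q,(.126,-.055,.047)));d=P(p,"side",pose(q,(.136,-.055,.047)));print(a,c,d)
print("ball-> pointer x: before",inv(np.array([337.9,293.6]),.063))
im=np.load("b3.npy")
cv2.imwrite("pics/c10.png",cv2.resize(im[283:313,305:350],None,fx=16,fy=16,interpolation=cv2.INTER_CUBIC).clip(0,255).astype(np.uint8)[:,:,::-1])
E
```

```text
ptr [array([126.8426, -43.9455]), array([127.1206, -45.2382]), array([127.3986, -46.5309])]
mark [array([125.3513, -52.7593]), array([125.6337, -54.0257]), array([125.9161, -55.2921])]
[327.6055 297.4001] [326.0898 302.5903] [329.7947 303.6125]
ball-> pointer x: before [150.4367 -29.2887]
```

View pics/c10.png

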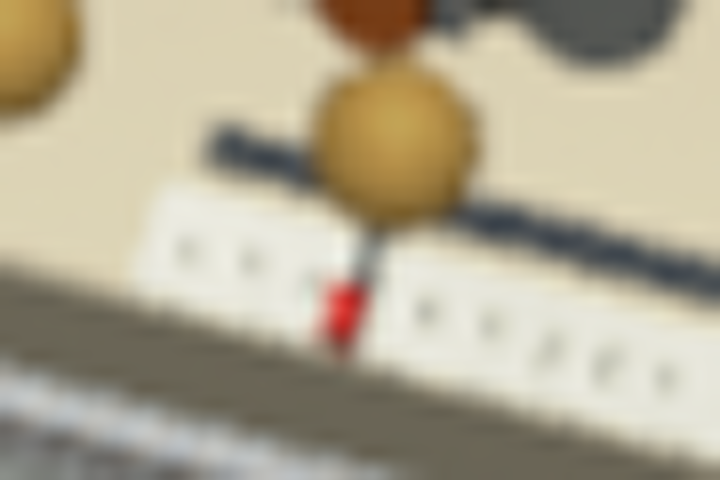

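The picture shows the pointer end just to the right of the red mark. Both estimates put the remainder at about 1.6 mm, so I'll wind another 48°.

Call:
step_arm --targets '[[[0,0,0],[-11.8,10.2,0],15],[[0,0,0],[-14.6,5.5,0],15],[[0,0,0],[-6.2,0.7,0],15],[[0,0,0],[0,0,0],15],[[0,0,0],[0,0,0],15]]'

```text
time: 16.47
tool_pos: [0.4716, 0.2242, 0.1796]
tcp_rot: [2.013, 2.411, -0.0]
wrist_force: [-0.9, -1.0, 9.2]
width: 0.247
grip_force: 40.5
```

```bash
python3 w.py; python3 - <<'E'
from rem import *
im=np.mean([read_camera("side") for _ in range(6)],0);np.save("b4.npy",im)
for y0 in range(296,305): print(y0,im[y0,319:334].sum(1).astype(int))
m=im[300:306,318:332];w=np.clip(m[:,:,0]-m[:,:,1:].max(2)-25,0,None);print([(w[k]*np.arange(318,332)).sum()/max(w[k].sum(),1) for k in range(6)])
for y0 in(298,299):
    v=np.clip(680-im[y0,324:331].sum(1),0,None)
    uv=np.array([(v*np.arange(324,331)).sum()/v.sum(),y0]);print(uv,inv(uv,.047),inv(uv,.05))
E
```

```text
16.4667 [0.4716 0.2242 0.1796] [-0.9229 -1.0474  9.2289] [-0.2595  0.3641 -0.062 ] 21.06503092441719 r 0.0433409211459044 ang 11.619758659442446
296 [691 685 670 661 649 641 563 409 288 252 257 274 280 249 234]
297 [691 688 689 689 681 676 668 574 363 390 469 480 485 426 398]
298 [691 648 668 689 688 688 687 586 388 556 651 644 640 597 570]
299 [690 607 645 686 688 670 677 523 442 636 683 678 675 664 653]
300 [689 661 670 687 668 610 593 462 445 599 674 686 684 680 680]
301 [686 682 680 689 668 635 504 337 329 555 672 685 639 655 679]
302 [658 654 666 686 689 663 497 322 362 607 685 682 565 624 680]
303 [515 536 594 624 658 593 395 264 431 631 683 680 630 654 680]
304 [314 354 420 435 519 485 367 280 492 651 682 681 679 681 680]
[np.float64(325.93600000000004), np.float64(326.0861280487805), np.float64(326.0385656292287), np.float64(325.8389444949955), np.float64(325.7972350230415), np.float64(0.0)]
[327.3376 298.    ] [125.7664 -41.8146] [126.0479 -43.115 ]
[326.689 299.   ] [124.8695 -44.9808] [125.1536 -46.2717]
```

The pointer (about 125.4 mm) and the mark (about 125.5 mm) now agree along the box, and dead reckoning gives the same answer. I'll release the grip and rise.

Call:
step_arm --targets '[[[0,0,0],[0,0,0],35],[[0,0,0],[0,0,0],55],[[0,0,0],[0,0,0],60],[[0,0,0],[0,0,0],60],[[0,0,0],[0,0,0],60]]'

```text
time: 17.18
tool_pos: [0.4713, 0.225, 0.1779]
tcp_rot: [-2.012, -2.412, 0.002]
wrist_force: [0.3, 0.2, 0.8]
width: 0.703
grip_force: 0.0
```

Call:
step_arm --targets '[[[0,0,0],[0,0,-10],60],[[0,0,0],[0,0,-25],60],[[0,0,0],[0,0,-35],60],[[0,0,0],[0,0,-30],60],[[0,0,0],[0,0,-10],60]]'

```text
time: 17.6
tool_pos: [0.474, 0.2262, 0.2945]
tcp_rot: [2.01, 2.409, 0.012]
wrist_force: [0.7, -0.7, -0.3]
width: 0.705
grip_force: 0.0
```

Call:
step_arm --targets '[[[0,0,0],[0,0,0],60],[[0,0,0],[0,0,0],60],[[0,0,0],[0,0,0],60]]'

```text
time: 17.85
tool_pos: [0.471, 0.2248, 0.2867]
tcp_rot: [-2.012, -2.411, 0.004]
wrist_force: [0.4, -0.1, -0.1]
width: 0.702
grip_force: 0.0
```

```bash
python3 w.py; python3 - <<'E'
from rem import *
im=np.mean([read_camera("side") for _ in range(6)],0)
for y0 in range(297,304): print(y0,im[y0,319:334].sum(1).astype(int))
m=im[300:306,318:332];w=np.clip(m[:,:,0]-m[:,:,1:].max(2)-25,0,None);print([(w[k]*np.arange(318,332)).sum()/max(w[k].sum(),1) for k in range(6)])
E
```

```text
17.85 [0.471  0.2248 0.2867] [ 0.4031 -0.0955 -0.0976] [ 0.0175 -0.0376  0.0002] 59.982236348585545 r 0.04288183844411085 ang 12.553870022961705
297 [686 683 684 685 677 670 661 567 361 344 444 475 477 423 394]
298 [687 642 662 684 684 683 682 580 383 518 636 639 634 590 562]
299 [685 600 640 680 685 665 672 516 437 628 678 674 670 659 648]
300 [685 656 664 682 663 602 586 456 441 593 667 681 680 675 675]
301 [682 677 677 685 663 628 497 334 324 548 666 680 633 649 674]
302 [651 649 662 682 685 658 491 320 358 599 680 679 560 618 675]
303 [508 529 587 618 652 585 392 261 427 626 679 676 623 648 675]
[np.float64(325.8992248062015), np.float64(326.0878693623639), np.float64(326.0333560245065), np.float64(325.83686635944696), np.float64(325.7962962962963), np.float64(0.0)]
```

Nothing moved on release and the robot is clear, so I'm handing in.

```bash
python3 -c "
from workcell import *
print(finish_job())"
```

```text
the job is handed in; nothing more can be done
None
```

I set the sphere gap in the dock and wound the crank about 2.14 turns clockwise without letting go of the grip. By the side camera the pointer is level with the red mark to within about 0.5 mm. I released the grip and handed the job in at about 18 s; the hand-in gave no verdict.

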